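Gauge the seat depth of the clamped valve body

ROBOT

A 6-joint arm with a two-finger parallel gripper is mounted at the origin on the work surface. World frame = base frame: x ahead of the robot, y to its left, z up, the work surface at z = 0. Lengths are in mm, angles in rad, forces in N, time in s.
With the tool pointing down it reaches from about 200 to 875 mm from the base axis. Payload 3.4 kg.
Tool frame: the origin (TCP) lies at the very end of the fingers, on their centre line; the grasp point (between the pads) lies 19 mm behind it; z points along the fingers, y is the line along which they close (so a half turn about z gives the same grasp; the last joint's range is limited). The gripper opens to 94 mm and grips with 3 to 60 N. Pads are 16 mm wide; open, the fingers measure 119 mm over their backs; the gripper's body (75 mm by 177 mm) begins 78 mm behind the grasp point.
Start: joints at [-1.235, 0.276, 1.505, -0, 1.361, -0.121], TCP at [253.625, -516.081, 205.493] pointing down, gripper open.
Joint ranges: [-2.89, 2.89], [-0.75, 2.08], [0.22, 2.7], [-1.18, 4.32], [0.11, 2.71], [-2.7, 2.7]. Speed limits (rad/s): [2.57, 2.57, 3.14, 3.14, 3.14, 3.14].

INTERFACE

Orientations are given as a unit quaternion [x, y, z, w].
In Python, from rig import telemetry, viewer, job, spotter gives the robot as it stands.
- The arm moves only by the tool jog_arm, never from a script. Its argument "commands" is a list that holds one entry, the list of rows, each a list of 5 numbers: the opening in per cent of the stroke, from 0 (shut) to 100 (fully open), then the shift along the tool's x, y, z in mm, then the turn about the tool's z in degrees. In form: [[[claw, dx, dy, dz, roll], ...]]. A call has 1 to 12 rows; each row shifts and turns the commanded pose from where the row before left it, along the tool's axes as they then stand; what a row does not reach is not made up. A row lasts 1/12 s, in which the tool goes at most 41.7 mm and 7.16 degrees, less where a joint would pass 70% of its speed; a pose out of reach is approached as far as the arm can. A call with a gripper value outside its range is refused whole. The fingers move at their own pace and stop on an object; the grip force is fixed at half the most. Time passes only in rows, so rows that do not move let the fingers close. It gives the time, the measured TCP pose, the force, the opening and the grip force at its end, in the units of the state.
- telemetry.state(): the state, without advancing time (a new reading comes with each control period).
- viewer.get_image(name): name is "side" or "top"; returns a dict with "img" (384x512x3 uint8, red, green, blue), "z_map" (384x512 float32, mm along the optical axis (not along the pixel's ray), 0 where there is no reading), "fx", "fy", "cx", "cy" (pixels), "distortion" ([k1, k2, p1, p2, k3] as OpenCV has them; the pictures are not rectified), "pose" (4x4, takes a point from camera to world coordinates). Camera axes: x right, y down, z forward; pixel columns grow to the right and rows downward; lengths in mm; the calibration is good to about 2 mm. A picture is of the moment at which its call begins.
- job.sign_off(): hands the job in; it is judged then, once.
Trained networks look in the newest picture that a camera, given by its name, has taken for a name from the list of things; names that differ only in an ending like _2 or _b are one class to them, and where a whole thing is asked for, a point or a joint stands for the part that bears it (a point fixed in the world has none). Each returns a list of dicts, best first, with "score" (0 to 1); they miss things now and then, are a little off and sometimes report something else, mostly with a low value. They report only what shows in the picture. A call takes as long as a camera call. They do not tell look-alikes from the thing itself.
- spotter.masks_of(target, camera): "region" (384x512 bool, what is visible of it).
- spotter.mark_of(target, camera): "position" ([x, y, z] in mm, in world coordinates, good to about 4 mm: a listed point, or the origin of a listed thing).
The state is a dict: "time": time; "q": joint angles; "joint_velocities": joint speeds; "joint_torque": joint torques, N m; "position": TCP position; "tcp_rot": TCP orientation; "contact_force": force on the tool from outside, world axes, zero at the start; "ft_torque": the same for the moment, N m; "gripper_width": finger opening in mm; "grip_force": force on a finger pad.
Only numpy, scipy, OpenCV 4.12 (cv2) and the standard library are available. Lean on these libraries where they do the work, as an engineer would, in place of code of your own. Each camera call takes 0.05 s, during which the arm holds its last target. There are 200 camera calls.

TASK

Check how deep the seat lies in the valve body clamped in the vise: stand the depth gauge with its foot flat across the valve body's mouth and its rod near the middle of the bore, lower the rod until it touches the seat, and only then push the gauge's lock button fully in to keep the reading. Leave the gauge standing there, and do not knock over the loose valve bodies.

Things in the scene. Friction and masses are not known exactly. Their poses are not given: they have to be found in the camera images.
- gauge: Depth gauge, loose, 0.35 to 0.53 kg, starts standing on the bench: flat steel foot bar 144 x 30 x 14 mm, upright 8 mm rod through its middle (in a 24 mm wide boss up to 22 mm above the underside), black housing near one end. Origin: middle of the foot's underside, on the rod's axis. x along the foot to the housing, y across it to the side of the lock button, z up.
- gauge_knob (a point): Centre of the aluminium grip knob (20 x 20 mm, 22 mm tall) on top of the gauge's rod, axes as the gauge's: 125 mm above the foot's underside with the rod fully up, and comes down with the rod. The rod cannot rise further, come out or turn in the foot, so the whole gauge can be carried by the knob.
- gauge_tip (a point): Lower end of the gauge's rod (8 mm diameter); 2 mm above the underside of the foot when the rod is fully up.
- gauge_rod (a joint): How far the rod is lowered through the foot, m: 0 fully up (start), grows downwards, at most 0.085. It slides with about 2.5 N of friction and stays where it is left.
- lock_housing (a point): Centre line of the gauge's black housing (34 mm along x, 30 mm across y, 14 to 48 mm above the foot's underside): 55 mm along +x from the rod, 33 mm above the underside. On its +y face, at this x and height, the lock button (16 mm along x, 18 mm tall) stands out 10 mm: 40 mm over all, 33 mm with the button in. It can be pinched in from above against the plain -y face.
- gauge_lock (a joint): How far the lock button is pushed into the housing, m: 0 out (start), 0.007 fully in. It slides towards the gauge's -y with about 3 N of friction and stays where it is left (no spring).
- valve_mouth (a point): Centre of the open mouth of the grey valve body clamped upright in the bench vise, 130 mm above the bench, level with its flat rim (88 mm outside, 74 mm inside diameter; collar 96 mm lower down). z up, x along the vise to its screw handle. Both are fixed; the vise (110 mm wide, jaws 75 mm high) reaches 110 mm to -x and 168 mm to +x of here.
- seat_top (a point): Centre of the flat top of the white seat disc (57 mm across) inside that bore, facing up. It lies 50 to 72 mm below the mouth, different from part to part, and does not give way.
- part_a_mid (a point): Loose valve body of the same kind (100 mm tall, 96 mm wide) standing on the bench between vise and gauge; point on its axis half-way up. A bystander.
- part_b_mid (a point): Another loose valve body, on the left of the bench; point on its axis half-way up. A bystander.
- part_c_mid (a point): Another loose valve body, on the right of the bench; point on its axis half-way up. A bystander.
Things that resemble listed ones, but are neither listed nor needed, are in the scene too. Of the things that look like the gauge, the middle-sized one is meant.

How it is judged (in metres and radians):
On the way:
1. the gauge's foot stands flat on the mouth of the clamped valve body and its rod touches the seat, with the lock button still out (z of gauge in the frame of valve_mouth between -0.0025 and 0.0025 m and angle between gauge's own z axis and vertical below 0.04 rad and horizontal distance between gauge_tip and valve_mouth below 0.022 m and z of gauge_tip in the frame of seat_top between -0.003 and 0.002 m and value of joint gauge_lock below 0.002 m), for 0.1 s.
At the end, for the whole second after the job is handed in: The gauge stands still, its foot within 2.5 mm of the clamped valve body's rim height and tilted under 0.04 rad, the rod's tip within 22 mm of the bore's axis and 2 mm of the seat's top (at most 3 mm sunk in), the lock button in by more than 5.5 of its 7 mm (z of gauge in the frame of valve_mouth between -0.0025 and 0.0025 m and angle between gauge's own z axis and vertical below 0.04 rad and horizontal distance between gauge_tip and valve_mouth below 0.022 m and z of gauge_tip in the frame of seat_top between -0.003 and 0.002 m and value of joint gauge_lock above 0.0055 m and linear speed of gauge below 0.02 m/s); the robot touches nothing.
It fails at once if a loose valve body is tipped by more than 0.5 rad (angle between any of part_a_mid, part_b_mid, part_c_mid's own z axis and vertical above 0.5 rad).
It also fails if it takes over 64 s, if anything falls off the work surface, if the arm or the gripper's body presses on something with over 40 N, if the wrist force passes 120 N, or if a joint passes its speed limit or range.

## Working session

There is one attempt and no reset: what is moved stays moved. The work goes in short steps, Python scripts to look and compute and a tool call to move; the robot and the scene stay as the last step left them, time stands still between calls to the robot, and variables do not carry over. Pictures are saved under pics/ and viewed, at most 10 in all, crops included, and the job is handed in when it is done.

Besides the shell and the picture viewer there is one more tool, called after "Call:" by a JSON object that holds its "name" and its "arguments". jog_arm: Moves the arm, as the interface text tells. Its arguments: {"type":"object","properties":{"commands":{"type":"array"}},"required":["commands"]}

```bash
mkdir -p pics; cat > h.py <<'E'
import numpy as np, cv2
from rig import telemetry, viewer, job, spotter
def cloud(d):
    h,w=d["z_map"].shape
    K=np.array([[d["fx"],0,d["cx"]],[0,d["fy"],d["cy"]],[0,0,1]])
    uv=np.stack(np.meshgrid(np.arange(w),np.arange(h)),-1).reshape(-1,1,2).astype(float)
    n=cv2.undistortPoints(uv,K,np.array(d["distortion"],float)).reshape(h,w,2)
    z=d["z_map"][...,None]
    P=np.concatenate([n*z,z],-1)
    T=np.array(d["pose"])
    W=P@T[:3,:3].T+T[:3,3]
    W[d["z_map"]<=0]=np.nan
    return W
def save(img,name): cv2.imwrite("pics/"+name,cv2.cvtColor(img,cv2.COLOR_RGB2BGR))
E
python3 - <<'E'
from h import *
for c in("top","side"):
    d=viewer.get_image(c); save(d["img"],c+"0.png"); np.savez(c+"0.npz",W=cloud(d),img=d["img"])
    print(c,np.round(d["pose"],3).tolist())
    for t in("gauge","gauge_knob","lock_housing","valve_mouth","seat_top","part_a_mid"):
        print(t,[(np.round(m["position"]).tolist(),round(m["score"],2)) for m in spotter.mark_of(t,c)])
s=telemetry.state();print(s["time"],s["position"],s["tcp_rot"],s["contact_force"],s["gripper_width"])
E
```

```text
top [[0.001, -0.989, 0.146, 384.603], [-1.0, -0.0, 0.006, -11.058], [-0.006, -0.146, -0.989, 1560.065], [0.0, 0.0, 0.0, 1.0]]
gauge [([494.0, 286.0, -3.0], 0.72), ([550.0, 159.0, -4.0], 0.71), ([675.0, 396.0, 5.0], 0.66)]
gauge_knob [([677.0, 393.0, 160.0], 0.48), ([546.0, 157.0, 85.0], 0.43), ([489.0, 286.0, 125.0], 0.4)]
lock_housing [([547.0, 310.0, 33.0], 0.84), ([614.0, 377.0, 39.0], 0.8), ([449.0, -560.0, 48.0], 0.75), ([485.0, -195.0, 69.0], 0.54), ([508.0, 148.0, 22.0], 0.53)]
valve_mouth [([486.0, -191.0, 130.0], 0.8)]
seat_top [([485.0, -195.0, 67.0], 0.65)]
part_a_mid [([683.0, 16.0, 47.0], 0.92), ([513.0, 561.0, 50.0], 0.21)]
side [[-0.874, -0.316, 0.369, 77.268], [-0.485, 0.536, -0.691, 946.085], [0.02, -0.783, -0.622, 986.232], [0.0, 0.0, 0.0, 1.0]]
gauge [([681.0, 392.0, 1.0], 0.88), ([549.0, 162.0, -1.0], 0.67)]
gauge_knob [([682.0, 399.0, 166.0], 0.5), ([549.0, 160.0, 82.0], 0.45), ([490.0, 288.0, 121.0], 0.44)]
lock_housing [([538.0, 308.0, 37.0], 0.73), ([512.0, 152.0, 23.0], 0.73), ([492.0, 283.0, 2.0], 0.68), ([612.0, 375.0, 43.0], 0.58)]
valve_mouth [([490.0, -194.0, 132.0], 0.92), ([509.0, 560.0, 52.0], 0.18)]
seat_top []
part_a_mid [([690.0, 18.0, 54.0], 0.82)]
0.7 [ 253.62011387 -516.08892553  205.51897384] [9.74026201e-01 2.26435326e-01 1.57866530e-06 6.16899680e-05] [-0.50089863  0.1704166   0.07922523] 94.26871289809807
```

View pics/top0.png

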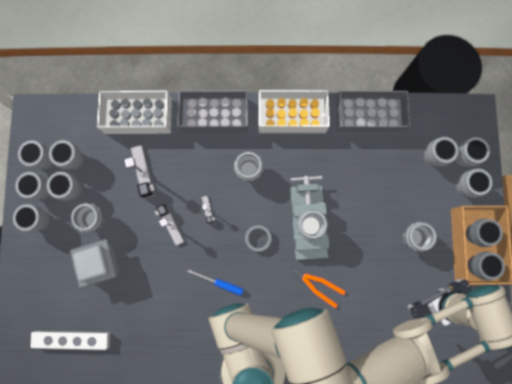

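View pics/side0.png

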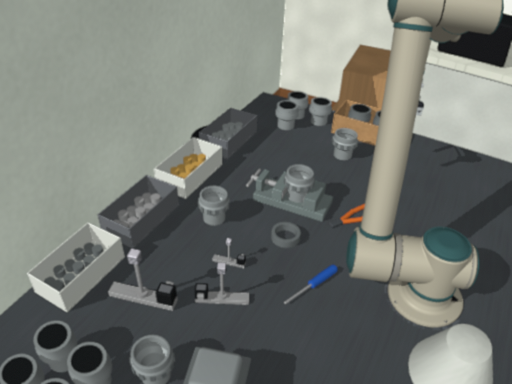

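The gauge look-alikes in the top view are a large one at (143,170), a middle one at (170,225) and a small one at (208,208). The middle one, with its knob about 125 mm up, fits the description. I'll confirm it in a crop and measure it.

```bash
python3 - <<'E'
from h import *
ims=[]
for c,(r0,r1,c0,c1) in dict(top=(190,260,140,220),side=(225,315,180,260)).items():
    z=np.load(c+"0.npz"); ims.append(cv2.resize(z["img"][r0:r1,c0:c1],(400,400),interpolation=cv2.INTER_CUBIC))
    W=z["W"];P=W[r0:r1,c0:c1].reshape(-1,3);P=P[~np.isnan(P[:,0])]
    near=np.hypot(P[:,0]-505,P[:,1]-290)<95
    P=P[near]
    P=P[~((np.hypot(P[:,0]-550,P[:,1]-160)<70))]
    foot=P[(P[:,2]>8)&(P[:,2]<19)]
    hous=P[(P[:,2]>42)&(P[:,2]<54)]
    knob=P[(P[:,2]>110)&(P[:,2]<145)]
    for n,q in(("foot",foot),("hous",hous),("knob",knob)):
        if len(q)>2: print(c,n,len(q),q.mean(0).round(1),np.round(cv2.minAreaRect(q[:,:2].astype(np.float32)),1) if 0 else cv2.minAreaRect(q[:,:2].astype(np.float32)), np.percentile(q[:,2],[10,50,90]).round(1))
    P=W.reshape(-1,3);P=P[~np.isnan(P[:,0])]
    rim=P[(np.hypot(P[:,0]-488,P[:,1]+193)<60)&(P[:,2]>124)&(P[:,2]<140)]
    print(c,"rim",len(rim),rim.mean(0).round(1),cv2.minEnclosingCircle(rim[:,:2].astype(np.float32)),np.median(rim[:,2]))
    s=P[(np.hypot(P[:,0]-488,P[:,1]+193)<22)]
    print("seat",np.percentile(s[:,2],[5,50,95]).round(1))
save(np.hstack(ims),"crop.png")
E
```

```text
top foot 190 [476.  276.6  13.6] ((496.8018493652344, 275.9633483886719), (141.27394104003906, 50.464725494384766), 26.559972763061523) [ 9.9 13.6 17.6]
top hous 82 [540.5 310.2  46.8] ((520.836669921875, 305.6146240234375), (75.20458221435547, 38.13472366333008), 25.881322860717773) [43.  46.9 50.2]
top knob 50 [492.5 284.7 132.5] ((493.2925720214844, 285.71142578125), (20.514997482299805, 20.720842361450195), 26.683074951171875) [126.3 132.5 139. ]
top rim 156 [ 488.5 -190.9  128.6] ((487.9793395996094, -191.19126892089844), 44.2293815612793) 128.311331372322
seat [62.  67.2 72.2]
side foot 385 [476.1 283.4  13.6] ((490.4442443847656, 286.7496337890625), (142.1156768798828, 35.90584182739258), 26.22829818725586) [10.1 13.9 16.7]
side hous 152 [535.3 313.4  47.9] ((520.3878784179688, 313.0264587402344), (76.2917251586914, 43.309722900390625), 14.897688865661621) [45.3 47.8 50.6]
side knob 95 [488.9 290.4 131.1] ((490.6282043457031, 286.765869140625), (20.511072158813477, 21.786705017089844), 22.48703956604004) [120.4 134.3 137.7]
side rim 157 [ 483.  -189.7  128.6] ((482.694580078125, -189.6341552734375), 47.170166015625) 128.66243091565877Traceback (most recent call last):
  File "<stdin>", line 18, in <module>
    return _quantile_unchecked(
        a, q, axis, out, overwrite_input, method, keepdims, weights)
    return _ureduce(a,
                    func=_quantile_ureduce_func,
    ...<5 lines>...
                    overwrite_input=overwrite_input,
                    method=method)
    r = func(a, **kwargs)
    result = _quantile(arr,
                       quantiles=q,
    ...<2 lines>...
                       out=out,
                       weights=wgt)
    slices_having_nans = np.isnan(arr[-1, ...])
                                  ~~~^^^^^^^^^
IndexError: index -1 is out of bounds for axis 0 with size 0
```

```bash
cat >> h.py <<'E'
from scipy.spatial.transform import Rotation as R
def to(t,yaw=None):
    s=telemetry.state();r=R.from_quat(s["tcp_rot"]).as_matrix()
    print("t",round(s["time"],2),"pos",np.round(s["position"],1),"yaw",np.degrees(np.arctan2(r[1,0],r[0,0])).round(2),"F",np.round(s["contact_force"],1),"w",round(s["gripper_width"],1),"delta tool",np.round(r.T@(np.array(t)-s["position"]),1))
E
python3 - <<'E'
from h import *
ims=[]
for c,(r0,r1,c0,c1) in dict(top=(190,260,140,220),side=(225,315,180,260)).items():
    ims.append(cv2.resize(np.load(c+"0.npz")["img"][r0:r1,c0:c1],(400,400),interpolation=cv2.INTER_CUBIC))
save(np.hstack(ims),"crop.png")
to([491.5,286.5,220])
E
```

```text
t 0.7 pos [ 253.6 -516.1  205.5] yaw 26.17 F [-0.5  0.2  0.1] w 94.3 delta tool [ 567.5 -615.4  -14.6]
```

View pics/crop.png

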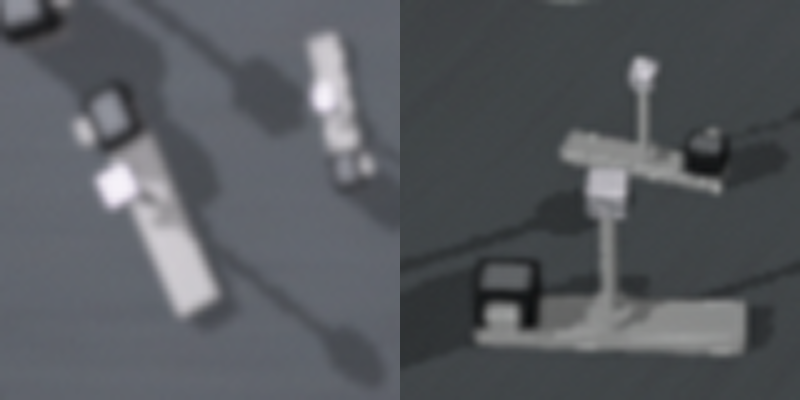

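The crop shows the middle gauge: knob at crop (117,187), black housing at (110,115) and the white button on its left, world +y, at (85,130). The tool yaw already matches the gauge's, so I'm moving above it.

Call:
{"name": "jog_arm", "arguments": {"commands": [[[60,24,-26,-2,0],[60,24,-26,-2,0],[60,24,-26,-2,0],[60,24,-26,-2,0],[60,24,-26,-2,0],[60,24,-26,-2,0],[60,24,-26,-2,0],[60,24,-26,-2,0],[60,24,-26,0,0],[60,24,-26,0,0],[60,24,-26,0,0],[60,24,-26,0,0]]]}}

```text
time: 1.7
position: [374.6, -107.4, 221.8]
tcp_rot: [0.974, 0.226, 0.0, 0.0]
contact_force: [0.7, -0.5, -0.6]
gripper_width: 56.3
grip_force: 0.0
```

Call:
{"name": "jog_arm", "arguments": {"commands": [[[60,24,-26,0,0],[60,24,-26,0,0],[60,24,-26,0,0],[60,24,-26,0,0],[60,24,-26,0,0],[60,24,-26,0,0],[60,24,-26,0,0],[60,24,-26,0,0],[60,24,-26,0,0],[60,24,-26,0,0],[60,24,-26,0,0],[60,0,0,0,0]]]}}

```text
time: 2.7
position: [487.0, 269.9, 221.0]
tcp_rot: [0.974, 0.229, 0.001, -0.002]
contact_force: [0.5, -0.0, 0.1]
gripper_width: 56.6
grip_force: 0.0
```

```bash
python3 -c "
from h import *
to([491.5,286.5,106])"
```

```text
t 2.7 pos [487.  269.9 221. ] yaw 26.42 F [ 0.5 -0.   0.1] w 56.6 delta tool [ 11.  -12.5 115. ]
```

Call:
{"name": "jog_arm", "arguments": {"commands": [[[60,13,-15,0,0],[60,0,0,10,0],[60,0,0,20,0],[60,0,0,20,0],[60,0,0,0,0],[60,0,0,0,0],[60,0,0,0,0]]]}}

```text
time: 3.28
position: [490.6, 282.6, 172.1]
tcp_rot: [0.974, 0.226, 0.0, 0.0]
contact_force: [0.1, -0.2, -0.6]
gripper_width: 56.5
grip_force: 0.0
```

```bash
python3 -c "
from h import *
to([491.5,286.5,106])"
```

```text
t 3.28 pos [490.6 282.6 172.1] yaw 26.13 F [ 0.1 -0.2 -0.6] w 56.5 delta tool [ 2.4 -3.1 66.1]
```

Call:
{"name": "jog_arm", "arguments": {"commands": [[[60,2,-3,15,0],[60,0,0,20,0],[60,0,0,20,0],[60,0,0,11,0],[60,0,0,0,0],[60,0,0,0,0],[0,0,0,0,0],[0,0,0,0,0],[0,0,0,0,0],[0,0,0,0,0],[0,0,0,0,0],[0,0,0,0,0]]]}}

```text
time: 4.28
position: [490.9, 286.9, 105.8]
tcp_rot: [0.974, 0.227, 0.0, 0.0]
contact_force: [0.4, -0.6, 2.1]
gripper_width: 19.9
grip_force: 22.6
```

Call:
{"name": "jog_arm", "arguments": {"commands": [[[0,0,0,0,0],[0,0,0,0,0],[0,0,0,0,0],[0,0,0,0,0]]]}}

```text
time: 4.62
position: [490.9, 286.8, 105.6]
tcp_rot: [0.974, 0.226, 0.0, 0.0]
contact_force: [-0.6, -0.7, 2.3]
gripper_width: 19.9
grip_force: 29.9
```

Call:
{"name": "jog_arm", "arguments": {"commands": [[[0,0,0,-5,0],[0,0,0,-10,0],[0,0,0,-15,0],[0,0,0,-18,0],[0,0,0,-20,0],[0,0,0,-20,0],[0,0,0,-20,0],[0,0,0,-20,0],[0,0,0,-20,0],[0,0,0,-15,0],[0,0,0,-7,0],[0,0,0,0,0]]]}}

```text
time: 5.62
position: [491.4, 287.2, 277.1]
tcp_rot: [0.974, 0.226, 0.001, -0.0]
contact_force: [0.8, 0.4, -4.7]
gripper_width: 19.9
grip_force: 29.9
```

```bash
python3 - <<'E'
from h import *
to([487,-191,275])
d=viewer.get_image("side"); save(d["img"],"lift.png"); W=cloud(d); P=W.reshape(-1,3);P=P[~np.isnan(P[:,0])]
P=P[np.hypot(P[:,0]-491,P[:,1]-287)<80]
for lo in range(150,230,10):
    q=P[(P[:,2]>lo)&(P[:,2]<=lo+10)]; print(lo,len(q),q.mean(0).round(0) if len(q) else "")
for t in("gauge","lock_housing"): print(t,[(np.round(m["position"]).tolist(),round(m["score"],2)) for m in spotter.mark_of(t,"side")])
E
```

```text
t 5.62 pos [491.4 287.2 277.1] yaw 26.18 F [ 0.8  0.4 -4.7] w 19.9 delta tool [-214.9  427.2    1.5]
150 0 
160 0 
170 108 [485. 299. 176.]
180 450 [477. 284. 186.]
190 90 [505. 302. 195.]
200 57 [522. 317. 205.]
210 100 [529. 318. 215.]
220 118 [536. 312. 222.]
gauge [([680.0, 394.0, 0.0], 0.78), ([546.0, 160.0, 3.0], 0.76), ([490.0, 288.0, 172.0], 0.57)]
lock_housing [([539.0, 308.0, 204.0], 0.82), ([513.0, 153.0, 22.0], 0.69), ([612.0, 375.0, 36.0], 0.63), ([448.0, -558.0, 48.0], 0.38)]
```

View pics/lift.png

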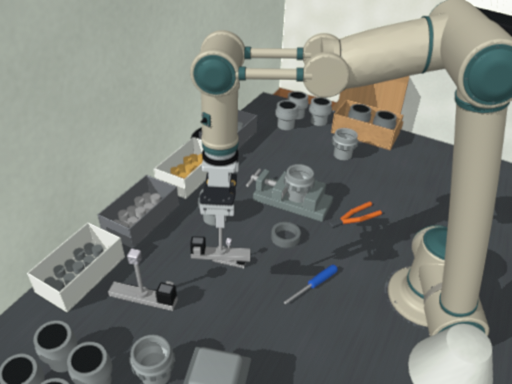

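The gauge hangs level in the gripper (about pixel 220,250). I'm carrying it to above the mouth.

Call:
{"name": "jog_arm", "arguments": {"commands": [[[0,-3,6,0,0],[0,-6,12,0,0],[0,-9,18,0,0],[0,-12,24,0,0],[0,-14,28,0,0],[0,-15,30,0,0],[0,-15,30,0,0],[0,-15,30,0,0],[0,-15,30,0,0],[0,-15,30,0,0],[0,-15,30,0,0],[0,-15,30,0,0]]]}}

```text
time: 6.77
position: [487.0, -48.9, 275.0]
tcp_rot: [0.974, 0.226, -0.001, 0.0]
contact_force: [-0.1, 0.2, -4.5]
gripper_width: 19.9
grip_force: 29.9
```

Call:
{"name": "jog_arm", "arguments": {"commands": [[[0,-15,30,0,0],[0,-14,28,0,0],[0,-12,24,0,0],[0,-10,20,0,0],[0,-7,14,0,0],[0,-4,8,0,0],[0,-2,4,0,0],[0,0,0,0,0],[0,0,0,0,0],[0,0,0,0,0]]]}}

```text
time: 7.6
position: [487.3, -188.3, 275.5]
tcp_rot: [0.974, 0.227, 0.0, -0.0]
contact_force: [0.7, -0.0, -5.5]
gripper_width: 20.1
grip_force: 29.9
```

```bash
python3 - <<'E'
from h import *
to([487,-191,236])
for c in("side","top"):
  d=viewer.get_image(c);P=cloud(d).reshape(-1,3);P=P[~np.isnan(P[:,0])]
  P=P[np.hypot(P[:,0]-487,P[:,1]+191)<90]
  for n,a,b in(("rim",125,134),("foot",176,190)):
    q=P[(P[:,2]>a)&(P[:,2]<=b)]; print(c,n,len(q),q.mean(0).round(0),cv2.minEnclosingCircle(q[:,:2].astype(np.float32)) if n=="rim" else cv2.minAreaRect(q[:,:2].astype(np.float32)))
  for t in("gauge","lock_housing","valve_mouth","gauge_tip"): print(t,[(np.round(m["position"]).tolist(),round(m["score"],2)) for m in spotter.mark_of(t,c)])
E
```

```text
t 7.6 pos [ 487.3 -188.3  275.5] yaw 26.23 F [ 0.7 -0.  -5.5] w 20.1 delta tool [-1.5  2.3 39.5]
side rim 149 [ 482. -190.  129.] ((484.2044982910156, -190.8929443359375), 46.33878707885742)
side foot 274 [ 477. -186.  183.] ((484.2973937988281, -185.7356719970703), (145.6692352294922, 40.93074417114258), 30.864349365234375)
gauge [([546.0, 161.0, 2.0], 0.92), ([489.0, -189.0, 169.0], 0.64), ([682.0, 395.0, 1.0], 0.57)]
lock_housing [([609.0, 376.0, 42.0], 0.96), ([512.0, 150.0, 21.0], 0.67), ([537.0, -166.0, 203.0], 0.58)]
valve_mouth [([488.0, -194.0, 127.0], 0.7)]
gauge_tip [([542.0, 159.0, 0.0], 0.58), ([487.0, -194.0, 171.0], 0.4)]
top rim 8 [ 448. -191.  129.] ((448.0076904296875, -191.67575073242188), 6.2021026611328125)
top foot 125 [ 446. -207.  182.] ((487.86767578125, -187.89651489257812), (138.8913116455078, 29.915679931640625), 26.760488510131836)
gauge [([673.0, 394.0, 4.0], 0.82), ([491.0, -188.0, 167.0], 0.72), ([549.0, 156.0, 0.0], 0.45)]
lock_housing [([541.0, -164.0, 207.0], 0.82), ([510.0, 147.0, 20.0], 0.7), ([614.0, 378.0, 41.0], 0.69)]
valve_mouth [([486.0, -196.0, 132.0], 0.73)]
gauge_tip [([680.0, 395.0, 0.0], 0.47), ([547.0, 160.0, 1.0], 0.47)]
```

Call:
{"name": "jog_arm", "arguments": {"commands": [[[0,-1,3,5,0],[0,0,0,10,0],[0,0,0,9,0],[0,0,0,5,0],[0,0,0,3,0],[0,0,0,2,0],[0,0,0,0,0],[0,0,0,0,0]]]}}

```text
time: 8.77
position: [488.1, -192.6, 241.6]
tcp_rot: [0.974, 0.226, 0.0, 0.0]
contact_force: [0.1, 0.6, -5.0]
gripper_width: 19.8
grip_force: 29.9
```

Call:
{"name": "jog_arm", "arguments": {"commands": [[[0,0,0,2,0],[0,0,0,2,0],[0,0,0,2,0],[0,0,0,2,0],[0,0,0,2,0],[0,0,0,2,0],[0,0,0,0,0],[0,0,0,0,0]]]}}

```text
time: 9.43
position: [488.2, -192.7, 229.7]
tcp_rot: [0.974, 0.226, 0.0, 0.0]
contact_force: [-0.7, 0.0, 1.2]
gripper_width: 19.9
grip_force: 29.9
```

```bash
python3 - <<'E'
from h import *
to([487,-191,170])
d=viewer.get_image("side");save(cv2.resize(d["img"][120:240,220:380],(800,600)),"place.png");P=cloud(d).reshape(-1,3);P=P[~np.isnan(P[:,0])]
P=P[np.hypot(P[:,0]-487,P[:,1]+191)<90]
q=P[(P[:,2]>139)&(P[:,2]<150)];print(len(q),q.mean(0),cv2.minAreaRect(q[:,:2].astype(np.float32)))
E
```

```text
t 9.43 pos [ 488.2 -192.7  229.7] yaw 26.17 F [-0.7  0.   1.2] w 19.9 delta tool [-0.3 -2.1 59.7]
234 [ 473.64119164 -192.03863226  143.95644934] ((485.7162780761719, -188.77447509765625), (144.46051025390625, 38.9566650390625), 29.97185516357422)
```

View pics/place.png

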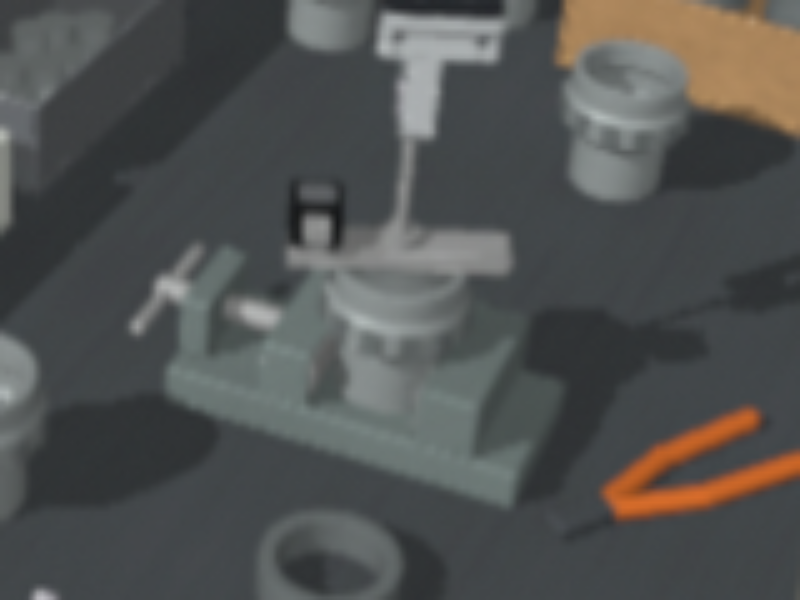

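The foot lies flat across the mouth at crop (400,255), level, with its top at about z 144. The force has gone from -5 to +1 N, so the rim carries the gauge. I'm lowering the rod now.

Call:
{"name": "jog_arm", "arguments": {"commands": [[[0,0,0,4,0],[0,0,0,5,0],[0,0,0,6,0],[0,0,0,6,0],[0,0,0,6,0],[0,0,0,6,0],[0,0,0,5,0],[0,0,0,4,0],[0,0,0,2,0],[0,0,0,1,0],[0,0,0,0,0],[0,0,0,0,0]]]}}

```text
time: 10.48
position: [488.1, -192.7, 184.1]
tcp_rot: [0.974, 0.226, -0.0, 0.0]
contact_force: [1.2, -1.7, -2.6]
gripper_width: 19.6
grip_force: 29.9
```

Call:
{"name": "jog_arm", "arguments": {"commands": [[[0,0,0,1,0],[0,0,0,1,0],[0,0,0,1,0],[0,0,0,1,0],[0,0,0,1,0],[0,0,0,1,0],[0,0,0,0,0]]]}}

```text
time: 11.07
position: [488.1, -192.7, 178.4]
tcp_rot: [0.974, 0.226, 0.0, 0.0]
contact_force: [0.7, -1.9, 0.3]
gripper_width: 19.9
grip_force: 29.9
```

Call:
{"name": "jog_arm", "arguments": {"commands": [[[0,0,0,1,0],[0,0,0,1,0],[0,0,0,1,0],[0,0,0,1,0],[0,0,0,0,0]]]}}

```text
time: 11.48
position: [488.1, -192.7, 174.3]
tcp_rot: [0.974, 0.226, 0.0, 0.0]
contact_force: [0.7, -1.3, 0.5]
gripper_width: 19.6
grip_force: 29.9
```

Call:
{"name": "jog_arm", "arguments": {"commands": [[[0,0,0,1,0],[0,0,0,1,0],[0,0,0,0,0]]]}}

```text
time: 11.73
position: [488.1, -192.7, 172.4]
tcp_rot: [0.974, 0.226, 0.0, 0.0]
contact_force: [1.9, -2.1, 2.5]
gripper_width: 19.6
grip_force: 29.9
```

Call:
{"name": "jog_arm", "arguments": {"commands": [[[0,0,0,1,0],[0,0,0,1,0],[0,0,0,0,0]]]}}

```text
time: 11.98
position: [488.2, -192.7, 172.2]
tcp_rot: [0.974, 0.226, 0.001, 0.001]
contact_force: [-0.7, -0.3, 9.8]
gripper_width: 19.6
grip_force: 29.9
```

The tip touched at TCP z 172.2 (tip about 68.6, close to the 67 I measured for the seat), with the force at 10 N. I'll hold, check the tilt, then release.

Call:
{"name": "jog_arm", "arguments": {"commands": [[[0,0,0,0,0],[0,0,0,0,0],[0,0,0,0,0],[60,0,0,0,0],[60,0,0,0,0],[60,0,0,0,0],[60,0,0,0,0],[60,0,0,0,0],[60,0,0,-5,0],[60,0,0,-15,0],[60,0,0,-25,0],[60,0,0,-25,0]]]}}

```text
time: 12.98
position: [487.3, -192.1, 240.8]
tcp_rot: [0.974, 0.226, -0.001, -0.001]
contact_force: [0.8, -1.4, -0.3]
gripper_width: 56.9
grip_force: 0.0
```

Call:
{"name": "jog_arm", "arguments": {"commands": [[[60,0,0,-20,0],[60,0,0,0,0],[60,0,0,0,0],[60,0,0,0,0]]]}}

```text
time: 13.32
position: [487.4, -192.2, 259.5]
tcp_rot: [0.974, 0.226, -0.001, -0.001]
contact_force: [-0.5, -0.7, 0.0]
gripper_width: 56.6
grip_force: 0.0
```

```bash
python3 - <<'E'
from h import *
d=viewer.get_image("side");a=cv2.resize(d["img"][120:240,220:380],(800,600));save(a,"rel.png")
for c in("side","top"):
  d=viewer.get_image(c);P=cloud(d).reshape(-1,3);P=P[~np.isnan(P[:,0])]
  P=P[np.hypot(P[:,0]-487,P[:,1]+191)<95]
  for n,a,b in(("foot",139,149),("hous",172,186),("knob",196,210)):
    q=P[(P[:,2]>a)&(P[:,2]<b)]
    if n=="hous": q=q[(q[:,0]-487)*.9+(q[:,1]+191)*.44>30]
    if n=="knob": q=q[np.hypot(q[:,0]-487,q[:,1]+191)<20]
    print(c,n,len(q),q.mean(0).round(1),np.percentile(q[:,2],[5,50,95]).round(1),cv2.minAreaRect(q[:,:2].astype(np.float32)))
    if n=="foot": print(np.linalg.lstsq(np.c_[q[:,:2]-[487,-191],np.ones(len(q))],q[:,2],rcond=None)[0])
  for t in("gauge_knob","lock_housing"): print(t,[(np.round(m["position"]).tolist(),round(m["score"],2)) for m in spotter.mark_of(t,c)])
u=np.array([.897,.441]);to([*(np.array([488.1,-192.7])+55*u),147])
E
```

```text
side foot 221 [ 474.4 -191.8  143.8] [139.8 143.8 147.3] ((484.8489990234375, -189.0010223388672), (144.8931121826172, 39.09602737426758), 28.384302139282227)
[ 1.31640056e-02 -3.60746052e-02  1.43923961e+02]
side hous 75 [ 533.6 -161.7  177.5] [172.9 177.7 181.4] ((534.1657104492188, -162.2489776611328), (32.14392852783203, 38.23042678833008), 25.266643524169922)
side knob 33 [ 485.6 -189.5  201.2] [197.3 200.7 206. ] ((486.8897399902344, -191.2100372314453), (19.306964874267578, 24.14402198791504), 23.85436248779297)
gauge_knob [([684.0, 394.0, 163.0], 0.7), ([550.0, 160.0, 85.0], 0.48)]
lock_housing [([539.0, -169.0, 167.0], 0.86), ([612.0, 373.0, 40.0], 0.84), ([511.0, 152.0, 25.0], 0.82)]
top foot 88 [ 442.7 -214.5  143.6] [139.8 143.6 147.1] ((488.80316162109375, -191.75340270996094), (139.505126953125, 29.815074920654297), 26.81413459777832)
[-8.58271666e-03  2.36346948e-02  1.43763674e+02]
top hous 93 [ 540.3 -163.5  178. ] [172.6 178.1 183.1] ((538.4774780273438, -161.41603088378906), (30.481229782104492, 37.88247299194336), 27.752193450927734)<stdin>:10: RuntimeWarning: Mean of empty slice.
  ret = um.true_divide(
Traceback (most recent call last):
IndexError: index -1 is out of bounds for axis 0 with size 0
```

View pics/rel.png

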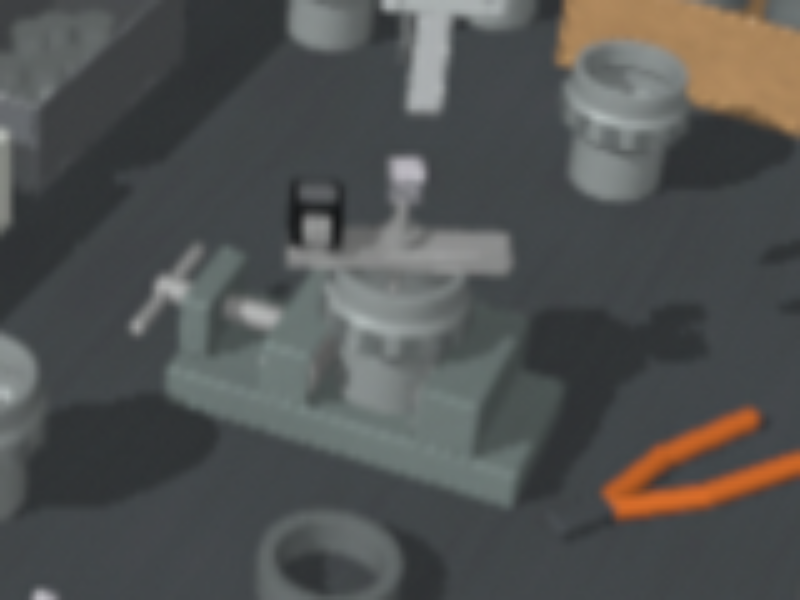

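The gauge stands flat with its knob down at crop (405,170) and the button still out at (318,230). Next I move the fingers around the housing.

Call:
{"name": "jog_arm", "arguments": {"commands": [[[70,14,-1,0,0],[70,14,-1,0,0],[70,14,-1,0,0],[70,13.5,-1,0,0],[70,0,0,20,0],[70,0,0,20,0],[70,0,0,10,0],[70,0,0,5,0],[70,0,0,0,0],[70,0,0,0,0],[70,0,0,0,0]]]}}

```text
time: 14.48
position: [536.8, -164.8, 206.5]
tcp_rot: [0.974, 0.226, 0.001, 0.001]
contact_force: [-0.3, -0.5, 0.3]
gripper_width: 65.6
grip_force: 0.0
```

```bash
python3 -c "
from h import *
to([535.5,-164,147])"
```

```text
t 14.48 pos [ 536.8 -164.8  206.5] yaw 26.17 F [-0.3 -0.5  0.3] w 65.6 delta tool [-0.9 -1.4 59.5]
```

Call:
{"name": "jog_arm", "arguments": {"commands": [[[70,-1,-1,10,0],[70,0,0,15,0],[70,0,0,15,0],[70,0,0,10,0],[70,0,0,6,0],[70,0,0,3,0],[70,0,0,0,0],[70,0,0,0,0]]]}}

```text
time: 15.15
position: [535.0, -164.2, 146.9]
tcp_rot: [0.974, 0.226, 0.0, 0.0]
contact_force: [-0.4, -0.0, 0.0]
gripper_width: 65.8
grip_force: 0.0
```

Call:
{"name": "jog_arm", "arguments": {"commands": [[[50,0,0,0,0],[46,0,0,0,0],[44,0,0,0,0],[43,0,0,0,0],[43,0,0,0,0],[43,0,0,0,0]]]}}

```text
time: 15.65
position: [534.7, -164.0, 146.6]
tcp_rot: [0.974, 0.226, 0.0, 0.0]
contact_force: [0.4, 0.3, 0.7]
gripper_width: 39.9
grip_force: 0.1
```

Call:
{"name": "jog_arm", "arguments": {"commands": [[[42,0,0.5,0,0],[41,0,0.5,0,0],[40,0,0.5,0,0],[39,0,0.5,0,0],[38,0,0.5,0,0],[37,0,0.5,0,0],[36,0,0.5,0,0],[34,0,0,0,0],[25,0,0,0,0],[10,0,0,0,0],[0,0,0,0,0],[0,0,0,0,0]]]}}

```text
time: 16.65
position: [536.5, -167.5, 146.5]
tcp_rot: [0.974, 0.226, 0.0, 0.0]
contact_force: [0.1, -0.4, 0.9]
gripper_width: 32.8
grip_force: 30.0
```

Call:
{"name": "jog_arm", "arguments": {"commands": [[[0,0,0,0,0],[0,0,0,0,0],[0,0,0,0,0]]]}}

```text
time: 16.9
position: [536.4, -167.5, 146.6]
tcp_rot: [0.974, 0.226, 0.0, 0.0]
contact_force: [1.4, -0.6, 1.3]
gripper_width: 32.5
grip_force: 30.0
```

The opening is 32.7 mm, so the button is fully in. I'm releasing and lifting clear.

Call:
{"name": "jog_arm", "arguments": {"commands": [[[38,0,0,0,0],[45,0,0,0,0],[60,0,0,0,0],[70,0,0,0,0],[70,0,0,0,0],[70,0,0,0,0],[70,0,0,-5,0],[70,0,0,-15,0],[70,0,0,-25,0],[70,0,0,-25,0],[70,0,0,-25,0],[70,0,0,-25,0]]]}}

```text
time: 17.9
position: [536.0, -167.1, 268.1]
tcp_rot: [0.974, 0.226, 0.0, 0.0]
contact_force: [0.0, 0.0, -0.2]
gripper_width: 66.0
grip_force: 0.0
```

Call:
{"name": "jog_arm", "arguments": {"commands": [[[70,-25,0,0,0],[70,-30,0,0,0],[70,-30,0,0,0],[70,-30,0,0,0],[70,-25,0,0,0],[70,0,0,0,0],[70,0,0,0,0],[70,0,0,0,0]]]}}

```text
time: 18.57
position: [411.2, -228.9, 266.9]
tcp_rot: [0.974, 0.226, 0.001, 0.0]
contact_force: [0.4, -0.1, 0.5]
gripper_width: 65.7
grip_force: 0.0
```

```bash
python3 - <<'E'
from h import *
d=viewer.get_image("side");save(cv2.resize(d["img"][120:240,220:380],(800,600)),"end.png")
for c in("side","top"):
  d=viewer.get_image(c);P=cloud(d).reshape(-1,3);P=P[~np.isnan(P[:,0])]
  P=P[np.hypot(P[:,0]-487,P[:,1]+191)<95]
  for n,a,b in(("foot",139,149),("hous",172,186),("knob",186,212)):
    q=P[(P[:,2]>a)&(P[:,2]<b)]
    if n=="hous": q=q[(q[:,0]-487)*.9+(q[:,1]+191)*.44>30]
    if n=="knob": q=q[np.hypot(q[:,0]-487,q[:,1]+191)<25]
    if len(q)<4: continue
    print(c,n,len(q),np.percentile(q[:,2],[5,50,95]).round(1),cv2.minAreaRect(q[:,:2].astype(np.float32)))
    if n=="foot": print(np.linalg.lstsq(np.c_[q[:,:2]-[487,-191],np.ones(len(q))],q[:,2],rcond=None)[0].round(3))
to([488,-192,172])
E
```

```text
side foot 218 [139.6 143.9 146.9] ((486.6603698730469, -192.51206970214844), (145.4300994873047, 39.96109390258789), 25.93799591064453)
[ 2.00000e-03 -1.00000e-02  1.43808e+02]
side hous 72 [172.7 177.4 181. ] ((536.3854370117188, -166.7689666748047), (32.095951080322266, 35.56903839111328), 25.46550178527832)
side knob 52 [187.1 199.6 204.5] ((486.60467529296875, -191.0946044921875), (19.790332794189453, 23.930505752563477), 24.22029685974121)
top foot 233 [139.6 142.9 148. ] ((478.4021911621094, -196.88796997070312), (102.92137908935547, 30.113792419433594), 26.63665008544922)
[-1.10000e-02  3.30000e-02  1.43268e+02]
top hous 104 [172.9 177.5 181.4] ((539.5664672851562, -164.8572235107422), (32.16633987426758, 34.059349060058594), 25.769359588623047)
top knob 47 [192.6 200.4 205.2] ((491.0240173339844, -190.8983154296875), (19.032503128051758, 20.18977165222168), 26.031705856323242)
t 18.72 pos [ 411.5 -228.6  266.4] yaw 26.24 F [-0.2  0.3  0. ] w 65.5 delta tool [84.8  1.  94.5]
```

View pics/end.png

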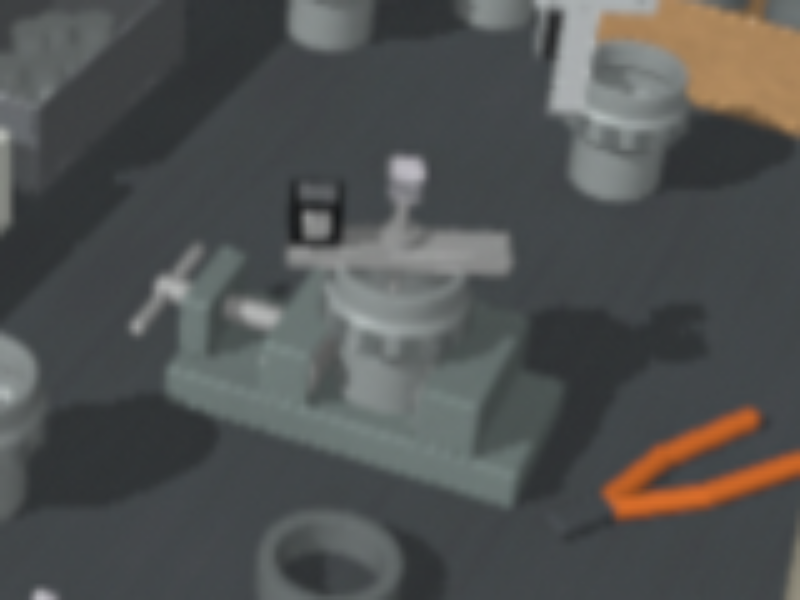

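The gauge stands flat on the rim, the rod is down with its knob at crop (405,170), and the button at (318,222) is in. The gripper is clear.

```bash
python3 -c "
from rig import job
print(job.sign_off())"
```

```text
the job is handed in; nothing more can be done
None
```

I handed the job in at about 19 s: the gauge stands flat across the clamped valve body's mouth, its rod on the seat (about 61 mm below the rim), the lock button pushed in after contact, and no loose valve body touched; the sign-off gave no verdict.

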